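# Put the glassworker's rod rests away on their stands

### The arm

A 6-joint arm with a two-finger parallel gripper is mounted at the origin on the work surface. World frame = base frame: x ahead of the robot, y to its left, z up, the work surface at z = 0. Lengths are in m, angles in rad, forces in N, time in s.
With the tool pointing down it reaches from about 0.35 to 0.975 m from the base axis. Payload 4.9 kg.
Tool frame: the origin (TCP) lies at the very end of the fingers, on their centre line; the grasp point (between the pads) lies 19 mm behind it; z points along the fingers, y is the line along which they close (so a half turn about z gives the same grasp; the last joint's range is limited). The gripper opens to 85 mm and grips with 20 to 120 N. Pads are 22 mm wide; open, the fingers measure 114 mm over their backs; the gripper's body (76 mm by 85 mm) begins 54 mm behind the grasp point. The pads swing forward as they close: fully open they stand 13 mm farther back than shut.
Start: joints at [-0.119, 0.053, 1.613, -0, 1.476, -0.119], TCP at [0.625, 0, 0.206] pointing down, gripper open.
Joint ranges: [-3.01, 3.01], [-1.01, 2.22], [0.06, 2.58], [-1.02, 4.17], [0.09, 2.62], [-3.14, 3.14]. Speed limits (rad/s): [2.57, 2.57, 3.14, 3.14, 3.14, 3.14].

### API

Orientations are given as a rotation vector (axis times angle).
In Python, from station import ctrl gives the robot as it stands. The module is installed in compiled form; this text tells all that it offers.
- The arm moves only by the tool jog_arm, never from a script. Its argument "steps" is a list of rows, each an object with "delta_rot": the turn, a rotation vector about the tool's x, y, z in degrees, a list of three; "linear": the shift along the tool's x, y, z in m, a list of three; "grip": the finger opening in m, from 0 to 0.0854. In form: [{"delta_rot": [rx, ry, rz], "linear": [x, y, z], "grip": grip}, ...]. A call has 1 to 10 rows; each row shifts and turns the commanded pose from where the row before left it, along the tool's axes as they then stand; what a row does not reach is not made up. A row lasts 1/10 s, in which the tool goes at most 50 mm and 8.59 degrees, less where a joint would pass 70% of its speed; a pose out of reach is approached as far as the arm can. A call with a gripper value outside its range is refused whole. The fingers move at their own pace and stop on an object; "newtons" is the grip in N (left out, the last holds). Time passes only in rows, so rows that do not move let the fingers close. It gives the time, the measured TCP pose, the force, the opening and the grip force at its end, in the units of the state.
- ctrl.get_obs(): the state, without advancing time (a new reading comes with each control period).
- ctrl.get_image(name): name is "scene" or "side" or "wrist"; returns (picture, depth): 420x560x3 uint8, red, green, blue; 420x560 float32, m along the optical axis (not along the pixel's ray), 0 where there is no reading.
- ctrl.camera_info(name): a dict with "camera_matrix" (3x3 intrinsics, pixels), "R" (3x3) and "t" (3): a world point X has camera coordinates R X + t; the wrist camera has in their place "T_tool_cam" (4x4, takes a point from camera to tool coordinates, whose origin is the TCP and whose axes are the flange's). Camera axes: x right, y down, z forward; pixel columns grow to the right and rows downward; lengths in m; the calibration is good to about 2 mm. A picture is of the moment at which its call begins: read the wrist's pose just before it. camera_info takes no time and is no camera call.
- ctrl.finish_job(): hands the job in; it is judged then, once.
The state is a dict: "t": time; "q": joint angles; "dq": joint speeds; "effort": joint torques, N m; "tool_pos": TCP position; "tool_rot": TCP orientation; "contact_force": force on the tool from outside, world axes, zero at the start; "wrist_torque": the same for the moment, N m; "opening": finger opening in m; "grip_force": force on a finger pad.
Only numpy, scipy, OpenCV 4.12 (cv2) and the standard library are available. Lean on these libraries where they do the work, as an engineer would, in place of code of your own. Each camera call takes 0.05 s, during which the arm holds its last target. There are 200 camera calls.

### The job

Put the four steel angle rod rests away on their two stands: the two wide ones on the stand with the thick bar, the two narrow ones on the stand with the thin bar. On each stand nest the shorter rest down over the bar first and then the longer one over it, ridge along ridge and snug with legs flat against legs, centred so that no end of the bar or of the shorter rest sticks out. Leave the jar, bowl and paddle where they are.

Things in the scene. Friction and masses are not known exactly. Their poses are not given: they have to be found in the camera images.
- stand_wide: Fixed stand, THICK bar: pale wooden foot 100 x 84 x 12 mm (x, y, z) with a dark steel square bar, 38 mm a side, 20 mm long along x, set on edge: its upper faces form a 90 degree ridge along x, 54 mm across. Origin: middle of the foot's underside; the ridge is 59.5 mm straight above it. A wide rest nested on the bar has its origin 31.9 mm above this one.
- stand_narrow: Fixed stand, THIN bar: pale wooden foot 100 x 64 x 12 mm (x, y, z) with a dark steel square bar, 24 mm a side, 20 mm long along x, set on edge: its upper faces form a 90 degree ridge along x, 34 mm across. Origin: middle of the foot's underside; the ridge is 49.7 mm straight above it. A narrow rest nested on the bar has its origin 32.0 mm above this one.
- wide_short: Loose steel angle, wide section, 34 mm long, about 111 g: two legs at 90 degrees, 44 mm wide outside, 5 mm thick. Lies like a roof, ridge up along x, on its leg edges; 62 mm across (y), 34.6 mm high. Origin: middle of its underside, 34.6 mm below the ridge; z up. Same turned half round. Pinch its flat ends (+x, -x) from above.
- wide_long: Loose steel angle, wide section, 56 mm long, about 182 g: two legs at 90 degrees, 44 mm wide outside, 5 mm thick. Lies like a roof, ridge up along x, on its leg edges; 62 mm across (y), 34.6 mm high. Origin: middle of its underside, 34.6 mm below the ridge; z up. Same turned half round. Pinch its flat ends (+x, -x) from above. Nested on wide_short: origin 7.1 mm above its origin.
- narrow_short: Loose steel angle, narrow section, 34 mm long, about 73 g: two legs at 90 degrees, 30 mm wide outside, 5 mm thick. Lies like a roof, ridge up along x, on its leg edges; 42 mm across (y), 24.7 mm high. Origin: middle of its underside, 24.7 mm below the ridge; z up. Same turned half round. Pinch its flat ends (+x, -x) from above.
- narrow_long: Loose steel angle, narrow section, 56 mm long, about 121 g: two legs at 90 degrees, 30 mm wide outside, 5 mm thick. Lies like a roof, ridge up along x, on its leg edges; 42 mm across (y), 24.7 mm high. Origin: middle of its underside, 24.7 mm below the ridge; z up. Same turned half round. Pinch its flat ends (+x, -x) from above. Nested on narrow_short: origin 7.1 mm above its origin.
- jar: Bystander: closed amber glass jar, 70 mm across, 100 mm high, off to the left. Origin: middle of its underside.
- bowl: Bystander: steel bowl, 110 mm across, 40 mm high, off to the right. Origin: middle of its underside.
- paddle: Bystander: black graphite paddle with round wooden handle, lying along its x (about 210 mm long, 70 mm wide, 25 mm high), at the far edge. Origin: near its middle, on the underside.
There are look-alikes about, which are no part of the job. What is shaped like the wide_short but orange is not meant.

How it is judged:
At the end, for the whole second after the job is handed in: Each short rest nested on its stand's bar (wide: thick, narrow: thin) within 8 mm of centre along the ridge; each long rest nested on the short one of its section within 9 mm along; all within 3 mm across and in nested height, ridges parallel and upright within 0.1 rad, at rest (x of wide_short in the frame of stand_wide between -0.008 and 0.008 m and y of wide_short in the frame of stand_wide between -0.003 and 0.003 m and z of wide_short in the frame of stand_wide between 0.0289228 and 0.0349228 m and angle between the x axis of wide_short and the x axis of stand_wide, either way round below 0.1 rad and angle between each of wide_short, wide_long, narrow_short, narrow_long's own z axis and vertical below 0.1 rad and linear speed of each of wide_short, wide_long, narrow_short, narrow_long below 0.01 m/s and angular speed of each of wide_short, wide_long, narrow_short, narrow_long below 0.1 rad/s and x of wide_long in the frame of wide_short between -0.009 and 0.009 m and y of wide_long in the frame of wide_short between -0.003 and 0.003 m and z of wide_long in the frame of wide_short between 0.00407107 and 0.0100711 m and angle between the x axis of wide_long and the x axis of wide_short, either way round below 0.1 rad and x of narrow_short in the frame of stand_narrow between -0.008 and 0.008 m and y of narrow_short in the frame of stand_narrow between -0.003 and 0.003 m and z of narrow_short in the frame of stand_narrow between 0.0290223 and 0.0350223 m and angle between the x axis of narrow_short and the x axis of stand_narrow, either way round below 0.1 rad and x of narrow_long in the frame of narrow_short between -0.009 and 0.009 m and y of narrow_long in the frame of narrow_short between -0.003 and 0.003 m and z of narrow_long in the frame of narrow_short between 0.00407107 and 0.0100711 m and angle between the x axis of narrow_long and the x axis of narrow_short, either way round below 0.1 rad); the robot touches nothing.
It fails at once if the jar is moved more than 30 mm (distance of jar from where it was at the start of the episode above 0.03 m).
It fails at once if the bowl is moved more than 30 mm (distance of bowl from where it was at the start of the episode above 0.03 m).
It fails at once if the paddle is moved more than 30 mm (distance of paddle from where it was at the start of the episode above 0.03 m).
It also fails if it takes over 122 s, if anything falls off the work surface, if the arm or the gripper's body presses on something with over 40 N, if the wrist force passes 120 N, or if a joint passes its speed limit or range.

## Working session

There is one attempt and no reset: what is moved stays moved. The work goes in short steps, Python scripts to look and compute and a tool call to move; the robot and the scene stay as the last step left them, time stands still between calls to the robot, and variables do not carry over. Pictures are saved under pics/ and viewed, at most 14 in all, crops included, and the job is handed in when it is done.

Besides the shell and the picture viewer there is one more tool, called after "Emit:" in YAML: its name, and indented under it one key for each argument. jog_arm: Moves the arm, as the interface text tells. Its arguments: {"type":"object","properties":{"steps":{"type":"array"},"newtons":{"type":"number"}},"required":["steps"]}

```bash
mkdir -p pics
cat > h.py <<'E'
import numpy as np, cv2
from station import ctrl
from scipy.spatial.transform import Rotation as Ro
def cam(n,obs=None):
    i=ctrl.camera_info(n); K=np.array(i["camera_matrix"])
    if n=="wrist":
        obs=obs or ctrl.get_obs(); T=np.eye(4); T[:3,:3]=Ro.from_rotvec(obs["tool_rot"]).as_matrix(); T[:3,3]=obs["tool_pos"]
        W=T@np.array(i["T_tool_cam"]); return K,W[:3,:3],W[:3,3]
    R=np.array(i["R"]); return K,R.T,-R.T@np.array(i["t"])
def cloud(n):
    c=cam(n); im,d=ctrl.get_image(n); K,R,o=c
    v,u=np.mgrid[:d.shape[0],:d.shape[1]]
    r=np.stack([(u-K[0,2])/K[0,0],(v-K[1,2])/K[1,1],np.ones_like(d)],-1)
    P=(r*d[...,None])@R.T+o; P[d==0]=np.nan
    return im,P,c
def save(im,name): cv2.imwrite("pics/"+name,im[...,::-1])
E
python3 - <<'E'
from h import *
for n in ("scene","side","wrist"):
    im,P,c=cloud(n); save(im,n+"0.png"); np.savez("/tmp/"+n,im=im,P=P); print(n,c[2],c[1][:,2])
print(ctrl.get_obs())
E
```

```text
scene [0.92948095 0.68093805 1.21434791] [-0.2721797  -0.47237351 -0.83832063]
side [ 0.04174268 -0.83522776  0.98190225] [ 0.38467636  0.61024575 -0.69254907]
wrist [0.62596759 0.06999864 0.37228018] [-0.0030629  -0.27793384 -0.96059534]
{'t': 0.15, 'q': array([-1.19004371e-01,  5.32401118e-02,  1.61402262e+00,  2.42377595e-05,
        1.47600454e+00, -1.19006711e-01]), 'dq': array([ 0.00058313, -0.00373376, -0.00502604, -0.00099691,  0.00149017,
       -0.00057192]), 'effort': array([ 5.10442842e-04, -3.94241810e+01, -3.70721948e+01, -1.15854355e-04,
        4.61802789e-03,  5.00508997e-05]), 'tool_pos': array([6.24452076e-01, 7.06085562e-05, 2.04897534e-01]), 'tool_rot': array([-2.22049981e+00, -2.22049987e+00,  1.59558130e-03]), 'contact_force': array([1.0275075 , 0.95183942, 0.50015099]), 'wrist_torque': array([ 0.05450431, -0.01109085,  0.01798759]), 'grip_force': 0.0, 'opening': 0.0854785552203115}
```

View pics/scene0.png

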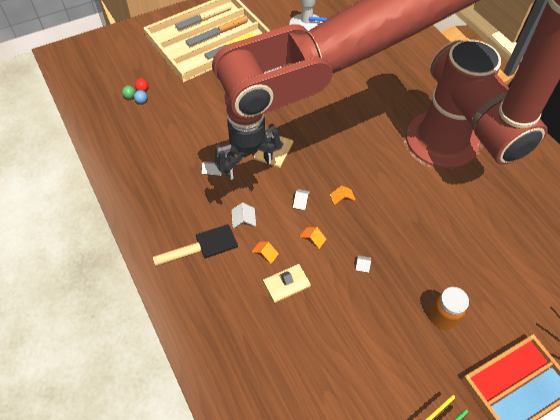

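View pics/side0.png

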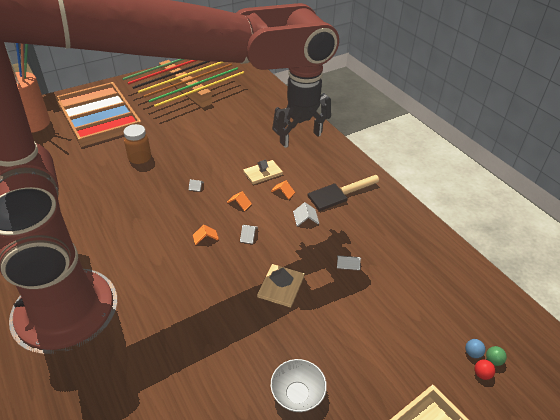

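Scene: grey rests at (244,215), (301,199), (363,264) and (210,168); the last is partly hidden by the gripper. In side they are at (306,215), (248,233), (195,185) and (348,263). Stands in side are at (263,171) and (281,283). Orange look-alikes at side (205,235), (239,201) and (284,189) are rejected. Now measuring.

```bash
cat > m.py <<'E'
from h import *
def blobs(im,P,kind,zmin=0.004,amin=40):
    hsv=cv2.cvtColor(im,cv2.COLOR_RGB2HSV); z=P[...,2]
    inr=(z>zmin)&(z<0.09)&(P[...,0]>.3)&(P[...,0]<1.0)&(np.abs(P[...,1])<.45)
    if kind=="grey": m=inr&(hsv[...,1]<45)&(hsv[...,2]>75)
    if kind=="bar": m=inr&(z>.02)&(hsv[...,1]<70)&(hsv[...,2]<110)
    if kind=="foot": m=inr&(z<.02)&(z>.006)&(hsv[...,0]>12)&(hsv[...,0]<32)&(hsv[...,1]>40)&(hsv[...,2]>110)
    n,L,st,ce=cv2.connectedComponentsWithStats(m.astype(np.uint8))
    return [(ce[i],P[L==i]) for i in range(1,n) if st[i,4]>=amin]
def show(im,P,kind,**k):
    for c,Q in blobs(im,P,kind,**k):
        (x,y),(w,h),a=cv2.minAreaRect((Q[:,:2]*1000).astype(np.float32))
        print(kind,c.astype(int),len(Q),"ctr %.1f %.1f size %.0f %.0f ang %.1f"%(x,y,w,h,a),"z %.1f %.1f"%tuple(np.percentile(Q[:,2],[2,99])*1000))
E
python3 - <<'E'
from m import *
for n in ("scene","side","wrist"):
    f=np.load(f"/tmp/{n}.npz"); print(n)
    for k in ("grey","bar","foot"): show(f["im"],f["P"],k)
a=np.load("/tmp/side.npz")["im"]; b=np.load("/tmp/wrist.npz")["im"]
cr=cv2.resize(a[150:310,170:380],None,fx=2,fy=2,interpolation=3)
out=np.zeros((420,560+cr.shape[1]//2+30,3),np.uint8)
save(cr,"crop.png"); save(b,"wr.png")
c=np.vstack([cv2.resize(cr,(400,300)),cv2.resize(b,(400,300))]); save(c,"both.png")
E
```

```text
scene
grey [209 168] 183 ctr 638.6 -216.7 size 41 58 ang 53.5 z 4.6 25.8
grey [300 199] 234 ctr 473.8 -7.2 size 62 34 ang 46.6 z 6.2 36.5
grey [243 214] 422 ctr 635.0 -31.3 size 63 60 ang 67.1 z 4.8 36.7
grey [362 263] 196 ctr 433.8 234.3 size 43 34 ang 51.1 z 5.2 26.9
grey [287 277] 92 ctr 627.8 189.3 size 32 20 ang 89.1 z 33.6 50.1
bar [284 276] 42 ctr 632.0 184.2 size 30 18 ang 39.2 z 27.0 49.8
foot [281 152] 315 ctr 442.3 -175.5 size 106 40 ang 42.8 z 6.3 17.6
foot [259 155] 82 ctr 501.3 -188.1 size 31 37 ang 33.5 z 6.3 18.3
foot [334 196] 69 ctr 389.1 33.1 size 36 17 ang 81.5 z 6.6 19.6
foot [319 240] 74 ctr 495.0 128.1 size 34 19 ang 17.7 z 6.5 19.8
foot [186 254] 84 ctr 816.9 4.0 size 8 87 ang 86.3 z 8.2 19.8
foot [271 254] 87 ctr 625.2 106.7 size 34 21 ang 26.1 z 6.6 19.5
foot [286 283] 876 ctr 627.6 190.4 size 67 101 ang 88.2 z 7.2 17.1
side
grey [263 164] 57 ctr 625.5 180.6 size 20 18 ang 79.3 z 17.2 51.2
grey [194 184] 114 ctr 426.7 223.9 size 31 34 ang 52.4 z 4.4 25.0
grey [304 213] 337 ctr 633.4 -32.9 size 61 60 ang 67.4 z 4.7 34.6
grey [247 232] 213 ctr 468.7 -13.5 size
[... 791 characters left out ...]
8.6 -217.1 size 42 57 ang 54.4 z 4.4 24.1
foot [287   5] 1216 ctr 627.2 161.8 size 10 100 ang 87.8 z 6.8 13.4
foot [146  44] 426 ctr 497.4 127.7 size 35 18 ang 18.9 z 6.3 19.8
foot [283  67] 496 ctr 625.9 106.8 size 34 16 ang 26.8 z 6.3 19.9
foot [169  86] 645 ctr 516.1 89.4 size 35 17 ang 29.9 z 6.3 19.8
foot [301 108] 495 ctr 644.7 69.1 size 34 17 ang 27.4 z 6.4 19.9
foot [  9 135] 143 ctr 349.9 42.0 size 34 15 ang 73.9 z 6.4 19.9
foot [ 51 146] 759 ctr 390.9 31.8 size 35 18 ang 78.5 z 6.3 19.8
foot [462 173] 314 ctr 825.8 -2.5 size 17 108 ang 84.5 z 12.7 20.0
foot [435 190] 67 ctr 786.7 -13.2 size 6 30 ang 79.2 z 11.9 20.0
foot [176 339] 820 ctr 491.1 -198.2 size 53 37 ang 37.4 z 7.0 13.3
```

View pics/both.png

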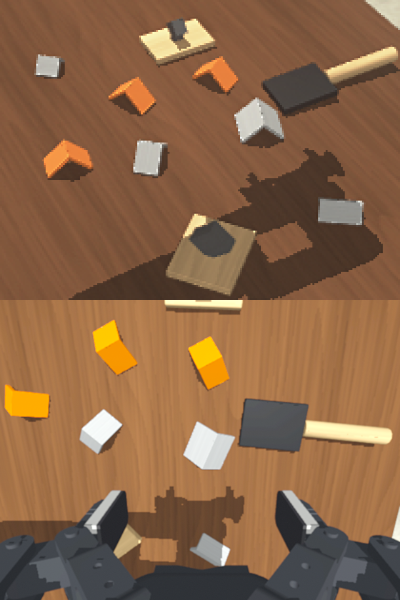

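The crop confirms four grey angles and the orange look-alikes. In world mm, by size:

- wide_short: (473,-9)
- wide_long: (635,-31)
- narrow_long: (638,-217)
- narrow_short: (433,234)
- thin bar stand: (627,189)
- thick bar stand: (455,-198)

Next I'll write a planner helper and fit the ridges.

```bash
cat >> m.py <<'E'
def go(x,y,th,z=None):
    "target TCP mm, world angle (deg) for the closing line"
    o=ctrl.get_obs(); R=Ro.from_rotvec(o["tool_rot"]).as_matrix(); p=o["tool_pos"]*1000
    d=R.T@(np.array([x,y,p[2] if z is None else z])-p)
    a=np.degrees(np.arctan2(R[1,1],R[0,1])); e=(th-a+90)%180-90
    tilt=np.degrees(np.arccos(-R[2,2]))
    print("pos",p.round(1),"ang %.1f tilt %.2f"%(a,tilt),"lin",d.round(1),"rotz %.1f"%-e,"(world %.1f)"%e, "q6 %.2f"%o["q"][5],"open %.4f"%o["opening"],"t %.1f"%o["t"],"F",o["contact_force"].round(1))
def ridge(Q):
    "fit of z=h-|n.(p-c)| for 45deg roof: returns centre, ridge angle"
    from scipy.optimize import least_squares
    X=Q[:,:2]*1000; z=Q[:,2]*1000; c0=np.array(cv2.minAreaRect(X.astype(np.float32))[0]); best=None
    for t in np.arange(0,180,22.5):
        f=lambda v:v[1]-np.abs((X-c0)@[-np.sin(v[0]),np.cos(v[0])]-v[2])-z
        r=least_squares(f,[np.radians(t),np.max(z),0],loss="soft_l1")
        if best is None or r.cost<best.cost: best=r
    t,h,s=best.x; u=np.array([np.cos(t),np.sin(t)]); n=np.array([-u[1],u[0]])
    a=(X-c0)@u; lo,hi=np.percentile(a,[1,99])
    c=c0+n*s+u*(lo+hi)/2
    return c,(np.degrees(t)+90)%180-90,h,hi-lo
E
python3 - <<'E'
from m import *
for n in ("scene","side","wrist"):
    f=np.load(f"/tmp/{n}.npz"); print(n)
    for k in ("grey","bar"):
      for c,Q in blobs(f["im"],f["P"],k):
        if Q[:,1].min()<-.35 or len(Q)>4000: continue
        cc,t,h,l=ridge(Q); print(k,cc.round(1),"ridge %.1f h %.1f len %.1f"%(t,h,l))
go(473,-9,-42.5)
E
```

```text
scene
grey [ 638.8 -217.3] ridge -37.1 h 24.8 len 53.3
grey [471.9  -9.5] ridge -41.6 h 34.9 len 33.2
grey [635.7 -30.3] ridge 67.4 h 35.0 len 57.0
grey [433.2 233.2] ridge -39.5 h 25.1 len 32.9
grey [627.9 189.6] ridge 1.4 h 49.3 len 20.1
bar [628.2 184.2] ridge -11.4 h 44.4 len 19.0
side
grey [626.1 187.3] ridge -4.7 h 47.0 len 17.3
grey [432.  229.6] ridge -43.2 h 21.7 len 34.3
grey [633.7 -34.2] ridge 67.2 h 33.1 len 57.4
grey [471.1 -11.9] ridge -44.8 h 32.3 len 33.4
grey [ 636.9 -219.3] ridge -36.8 h 22.7 len 54.5
bar [624.9 185.3] ridge -11.8 h 44.5 len 21.5
bar [ 455.6 -198.4] ridge 39.8 h 55.4 len 22.1
wrist
grey [472.6  -9.7] ridge -42.3 h 34.2 len 33.5
grey [635.9 -31. ] ridge 67.6 h 34.1 len 55.0
grey [ 638.1 -217.5] ridge -36.0 h 24.1 len 55.1
pos [6.245e+02 1.000e-01 2.049e+02] ang 0.0 tilt 0.10 lin [  -9.1 -151.5    0.2] rotz 42.5 (world -42.5) q6 -0.12 open 0.0855 t 0.1 F [1.  1.  0.5]
```

Emit:
jog_arm:
  steps:
    - {"linear": [-0.003, -0.038, 0], "delta_rot": [0, 0, 0], "grip": 0.055}
    - {"linear": [-0.003, -0.038, 0], "delta_rot": [0, 0, 0], "grip": 0.055}
    - {"linear": [-0.0035, -0.038, 0], "delta_rot": [0, 0, 0], "grip": 0.055}
    - {"linear": [0, -0.038, 0], "delta_rot": [0, 0, 0], "grip": 0.055}
    - {"linear": [0, 0, 0.02], "delta_rot": [0, 0, 7], "grip": 0.055}
    - {"linear": [0, 0, 0.02], "delta_rot": [0, 0, 7], "grip": 0.055}
    - {"linear": [0, 0, 0.02], "delta_rot": [0, 0, 7], "grip": 0.055}
    - {"linear": [0, 0, 0.02], "delta_rot": [0, 0, 7], "grip": 0.055}
    - {"linear": [0, 0, 0.02], "delta_rot": [0, 0, 7], "grip": 0.055}
    - {"linear": [0, 0, 0], "delta_rot": [0, 0, 7.4], "grip": 0.055}

```text
t: 1.15
tool_pos: [0.4702, -0.009, 0.102]
tool_rot: [-2.874, -1.259, 0.009]
contact_force: [0.1, -0.1, -0.5]
opening: 0.055
grip_force: 0.0
```

Run:
```python
from m import *
im,P,c=cloud("wrist"); save(im,"w1.png")
for c,Q in blobs(im,P,"grey",amin=300):
    cc,t,h,l=ridge(Q); print(c.astype(int),cc.round(1),"ridge %.1f h %.1f len %.1f"%(t,h,l))
go(472.5,-9.6,-42.4,5)
```

```text
[11  5] [430.9 215.6] ridge -41.1 h 9.2 len 17.0
[476  69] [635.9 -31.1] ridge 67.6 h 34.0 len 54.6
[283 198] [472.5  -9.4] ridge -42.3 h 34.1 len 33.2
[427 400] [ 458.  -194.9] ridge 39.7 h 59.1 len 19.7
pos [471.2  -9.2 103.5] ang -42.9 tilt 0.26 lin [ 0.8  1.6 98.5] rotz -0.5 (world 0.5) q6 0.57 open 0.0550 t 1.2 F [ 0.3  0.5 -0.2]
```

View pics/w1.png

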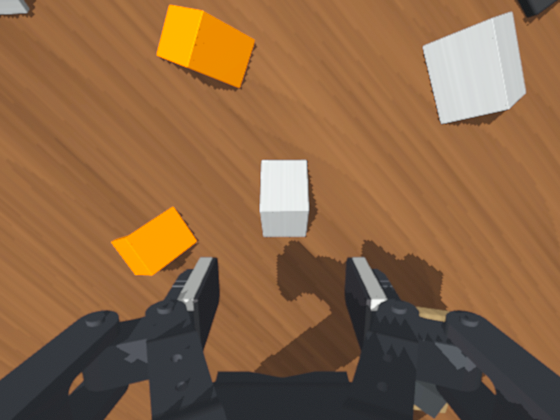

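The grey wide_short at (284,198) is centred between the fingers and the orange ones are clear. Descending to grip.

Emit:
jog_arm:
  steps:
    - {"linear": [0.001, 0.001, 0.03], "delta_rot": [0, 0, 0], "grip": 0.055}
    - {"linear": [0, 0, 0.03], "delta_rot": [0, 0, 0], "grip": 0.055}
    - {"linear": [0, 0, 0.025], "delta_rot": [0, 0, 0], "grip": 0.055}
    - {"linear": [0, 0, 0.012], "delta_rot": [0, 0, 0], "grip": 0.055}
    - {"linear": [0, 0, 0], "delta_rot": [0, 0, 0], "grip": 0.055}
    - {"linear": [0, 0, 0], "delta_rot": [0, 0, 0], "grip": 0.02}
    - {"linear": [0, 0, 0], "delta_rot": [0, 0, 0], "grip": 0.02}
    - {"linear": [0, 0, 0], "delta_rot": [0, 0, 0], "grip": 0.02}
    - {"linear": [0, 0, 0], "delta_rot": [0, 0, 0], "grip": 0.02}
    - {"linear": [0, 0, 0], "delta_rot": [0, 0, 0], "grip": 0.02}
  newtons: 50

```text
t: 2.2
tool_pos: [0.4748, -0.0095, 0.0095]
tool_rot: [2.874, 1.268, 0.001]
contact_force: [-0.2, -0.6, -0.2]
opening: 0.0201
grip_force: 0.0
```

Run:
```python
from m import *
go(472.5,-9.6,-42.4,105); print(ctrl.get_obs()["grip_force"])
```

```text
pos [474.8  -9.5   9.5] ang -42.4 tilt 0.06 lin [ -1.6  -1.5 -95.5] rotz 0.0 (world -0.0) q6 0.56 open 0.0201 t 2.2 F [-0.2 -0.6 -0.2]
0.0
```

Run:
```python
from m import *
im,P,c=cloud("wrist"); save(im,"w2.png")
```

```text
(no output)
```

View pics/w2.png

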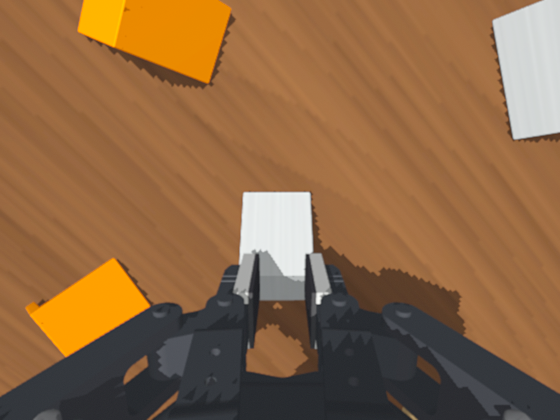

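Run:
```python
from m import *
im,P,c=cloud("wrist")
o=ctrl.get_obs(); R=Ro.from_rotvec(o["tool_rot"]).as_matrix()
L=(P-o["tool_pos"])@R*1000
for r in (200,220,240,250,260,270,280,290,297): print(r,"obj",P[r,278].round(4),"tool",L[r,278].round(1),"finger",L[r,250].round(1),L[r,311].round(1))
```

```text
200 obj [0.4918 0.0103 0.0057] tool [26.2 -0.6  3.5] finger [ 26.3 -14.7   3.1] [25.  16.4  8.1]
220 obj [0.4865 0.0044 0.014 ] tool [18.3 -0.6 -4.8] finger [ 18.3 -14.2  -5. ] [13.8 16.7  8.9]
240 obj [ 0.4815 -0.0011  0.0217] tool [ 10.8  -0.5 -12.5] finger [ 10.8 -13.8 -12.4] [ 10.9  15.1 -12.8]
250 obj [ 0.4792 -0.0037  0.0255] tool [  7.3  -0.5 -16.3] finger [  7.  -13.6 -15.6] [  7.1  14.9 -15.9]
260 obj [ 0.4769 -0.0062  0.0291] tool [  3.9  -0.5 -20. ] finger [ 11.  -11.7 -35.6] [ 11.2  13.2 -36. ]
270 obj [ 0.4747 -0.0087  0.0327] tool [  0.6  -0.4 -23.5] finger [ 11.3 -10.9 -45.3] [ 11.2  12.5 -45.2]
280 obj [ 0.4699 -0.0138  0.0288] tool [ -6.4  -0.5 -19.6] finger [ 11.5 -10.1 -53.8] [ 10.9  11.9 -52.6]
290 obj [ 0.4619 -0.0223  0.0172] tool [-18.1  -0.7  -8.1] finger [ 11.6  -9.5 -61.2] [ 11.5  11.2 -61. ]
297 obj [ 0.4555 -0.0291  0.0082] tool [-27.4  -0.8   1. ] finger [  9.9  -9.4 -62.8] [  9.3  11.2 -61.9]
```

Emit:
jog_arm:
  steps:
    - {"linear": [0, 0, -0.03], "delta_rot": [0, 0, 0], "grip": 0.055}
    - {"linear": [0, 0, -0.03], "delta_rot": [0, 0, 0], "grip": 0.055}
    - {"linear": [0, 0, 0], "delta_rot": [0, 0, 0], "grip": 0.055}
    - {"linear": [0, 0, 0], "delta_rot": [0, 0, 0], "grip": 0.055}

```text
t: 2.7
tool_pos: [0.475, -0.0095, 0.0697]
tool_rot: [2.873, 1.267, 0.002]
contact_force: [-0.3, 0.8, -0.5]
opening: 0.0551
grip_force: 0.0
```

```bash
cat >> m.py <<'E'
def fingers():
    im,P,c=cloud("wrist"); o=ctrl.get_obs(); R=Ro.from_rotvec(o["tool_rot"]).as_matrix()
    L=(P-o["tool_pos"])@R*1000
    F=np.isfinite(L[...,2])&(L[...,2]>-70)&(np.abs(L[...,0])<16)&(np.abs(L[...,1])<60)&(P[...,2]>.04)
    for s in (-1,1):
        M=F&(L[...,1]*s>0); q=L[M]; k=np.argsort(q[:,2])[-40:]
        print("side",s,M.sum(),"deepest z",q[k[[0,20,39]],2].round(1),"at",np.median(q[k],0).round(1),"inner y",np.percentile(np.abs(q[k,1]),[2,98]).round(1))
    print(o["opening"],o["tool_pos"]); return im,P
E
python3 - <<'E'
from m import *
im,P=fingers(); show(im,P,"grey",amin=300)
E
```

```text
side -1 2606 deepest z [-32.4 -31.2 -30. ] at [  1.4 -25.7 -31.2] inner y [25.5 25.9]
side 1 2604 deepest z [-32.4 -31.3 -30.1] at [  0.5  29.4 -31.3] inner y [29.2 29.5]
0.054942360888019806 [ 0.47404185 -0.0093879   0.06844957]
grey [495  71] 9813 ctr 635.3 -31.1 size 56 61 ang 67.7 z 4.9 33.9
grey [276 214] 4285 ctr 472.9 -9.1 size 61 34 ang 47.6 z 4.8 34.0
```

Fingertips lie about 30 mm behind the reported TCP, so the closing fingers passed above the ridge and nothing was touched. I'll go deeper and watch the force.

Emit:
jog_arm:
  steps:
    - {"linear": [-0.001, -0.002, 0.03], "delta_rot": [0, 0, 0], "grip": 0.055}
    - {"linear": [0, 0, 0.03], "delta_rot": [0, 0, 0], "grip": 0.055}
    - {"linear": [0, 0, 0.01], "delta_rot": [0, 0, 0], "grip": 0.055}
    - {"linear": [0, 0, 0.006], "delta_rot": [0, 0, 0], "grip": 0.055}
    - {"linear": [0, 0, 0.005], "delta_rot": [0, 0, 0], "grip": 0.055}
    - {"linear": [0, 0, 0], "delta_rot": [0, 0, 0], "grip": 0.055}

```text
t: 3.35
tool_pos: [0.4725, -0.0089, -0.0119]
tool_rot: [2.874, 1.268, 0.0]
contact_force: [0.3, 0.0, -0.5]
opening: 0.0551
grip_force: 0.0
```

Run:
```python
from m import *
im,P,c=cloud("wrist"); save(im,"w3.png"); go(472.7,-9.3,-42.4,-14)
```

```text
pos [472.9  -9.  -11.4] ang -42.4 tilt 0.06 lin [-0.4  0.1  2.6] rotz 0.0 (world -0.0) q6 0.56 open 0.0552 t 3.4 F [0.6 0.4 1.1]
```

View pics/w3.png

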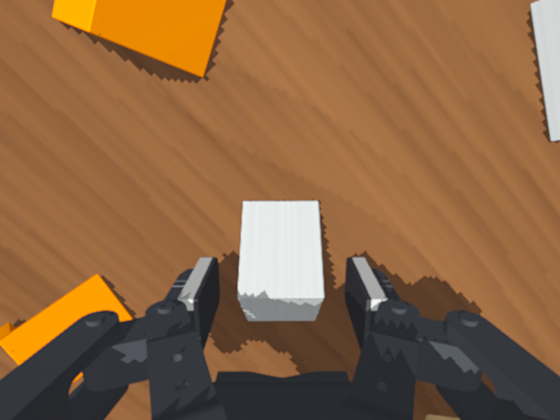

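TCP now reads -11 mm with no contact, so the real fingertips are about 30 mm higher. The wide_short (ridge at row 292, columns 240–322) is centred between the fingers. Going lower and closing.

Emit:
jog_arm:
  steps:
    - {"linear": [0, 0, 0.005], "delta_rot": [0, 0, 0], "grip": 0.055}
    - {"linear": [0, 0, 0.002], "delta_rot": [0, 0, 0], "grip": 0.055}
    - {"linear": [0, 0, 0], "delta_rot": [0, 0, 0], "grip": 0.02}
    - {"linear": [0, 0, 0], "delta_rot": [0, 0, 0], "grip": 0.02}
    - {"linear": [0, 0, 0], "delta_rot": [0, 0, 0], "grip": 0.02}
    - {"linear": [0, 0, 0], "delta_rot": [0, 0, 0], "grip": 0.02}
    - {"linear": [0, 0, 0], "delta_rot": [0, 0, 0], "grip": 0.02}
  newtons: 50

```text
t: 4.1
tool_pos: [0.4725, -0.0089, -0.0189]
tool_rot: [2.874, 1.268, 0.001]
contact_force: [-0.8, -0.6, 1.3]
opening: 0.0329
grip_force: 49.6
```

Run:
```python
from m import *
im,P,c=cloud("wrist"); go(455.6,-198,39.7,90); print(ctrl.get_obs()["grip_force"])
for c,Q in blobs(im,P,"grey",amin=300):
    cc,t,h,l=ridge(Q); print(c.astype(int),cc.round(1),"ridge %.1f h %.1f len %.1f"%(t,h,l))
```

```text
pos [472.5  -8.9 -18.9] ang -42.4 tilt 0.02 lin [-151.   115.1 -108.8] rotz -82.1 (world 82.1) q6 0.56 open 0.0328 t 4.2 F [-0.4  1.   1.3]
49.59019057376281
[554  24] [614.8  -5.4] ridge 60.6 h 5.8 len 21.2
[281 269] [473.3  -9.6] ridge -42.4 h 34.1 len 45.7
[467 374] [523.5 -45. ] ridge 42.1 h 96.3 len 6.4
[162 352] [452.   19.3] ridge 35.0 h 63.8 len 24.9
```

Gripped: opening 33 mm, 50 N. Lifting, then moving beside the thick-bar stand so the wrist camera sees it.

Emit:
jog_arm:
  steps:
    - {"linear": [0, 0, -0.02], "delta_rot": [0, 0, 0], "grip": 0.02}
    - {"linear": [0, 0, -0.04], "delta_rot": [0, 0, 0], "grip": 0.02}
    - {"linear": [0, 0, -0.045], "delta_rot": [0, 0, 0], "grip": 0.02}
    - {"linear": [-0.031, 0.033, -0.01], "delta_rot": [0, 0, 0], "grip": 0.02}
    - {"linear": [-0.031, 0.033, 0], "delta_rot": [0, 0, 0], "grip": 0.02}
    - {"linear": [-0.031, 0.033, 0], "delta_rot": [0, 0, 0], "grip": 0.02}
    - {"linear": [-0.031, 0.033, 0], "delta_rot": [0, 0, 0], "grip": 0.02}
    - {"linear": [-0.031, 0.033, 0], "delta_rot": [0, 0, 0], "grip": 0.02}
    - {"linear": [0, 0, 0], "delta_rot": [0, 0, -8.2], "grip": 0.02}
    - {"linear": [0, 0, 0], "delta_rot": [0, 0, -8.2], "grip": 0.02}

```text
t: 5.15
tool_pos: [0.4891, -0.2359, 0.0953]
tool_rot: [-2.661, -1.668, 0.0]
contact_force: [0.2, 0.3, -0.9]
opening: 0.0328
grip_force: 50.1
```

Emit:
jog_arm:
  steps:
    - {"linear": [0, 0, 0], "delta_rot": [0, 0, -8.2], "grip": 0.02}
    - {"linear": [0, 0, 0], "delta_rot": [0, 0, -8.2], "grip": 0.02}
    - {"linear": [0, 0, 0], "delta_rot": [0, 0, -8.2], "grip": 0.02}
    - {"linear": [0, 0, 0], "delta_rot": [0, 0, -8.2], "grip": 0.02}
    - {"linear": [0, 0, 0], "delta_rot": [0, 0, -8.2], "grip": 0.02}
    - {"linear": [0, 0, 0], "delta_rot": [0, 0, -8.2], "grip": 0.02}
    - {"linear": [0, 0, 0], "delta_rot": [0, 0, -8.2], "grip": 0.02}
    - {"linear": [0, 0, 0], "delta_rot": [0, 0, -8.2], "grip": 0.02}
    - {"linear": [0, 0, 0], "delta_rot": [0, 0, 0], "grip": 0.02}

```text
t: 6.05
tool_pos: [0.4892, -0.2343, 0.0953]
tool_rot: [-1.338, -2.841, -0.0]
contact_force: [-0.8, -0.2, -1.8]
opening: 0.0326
grip_force: 50.1
```

Run:
```python
from m import *
im,P,c=cloud("wrist"); save(im,"w4.png"); go(457,-196,39.7)
for k in ("foot",): show(im,P,k,amin=200)
z=P[...,2]; hs=cv2.cvtColor(im,cv2.COLOR_RGB2HSV)
D=np.hypot(P[...,0]-.457,P[...,1]+.196)
Q=P[(z>.03)&(z<.065)&(D<.04)]; cc,t,h,l=ridge(Q); print(len(Q),cc.round(1),"ridge %.1f h %.1f len %.1f"%(t,h,l))
```

```text
pos [ 489.3 -234.3   95.4] ang 39.4 tilt 0.05 lin [50.1 -0.6  0. ] rotz -0.3 (world 0.3) q6 -1.27 open 0.0330 t 6.1 F [-0.1 -0.7 -0.7]
foot [281 132] 14169 ctr 457.9 -195.8 size 100 84 ang 38.8 z 10.0 13.1
2751 [ 457.9 -195.7] ridge 38.9 h 59.0 len 19.6
```

View pics/w4.png

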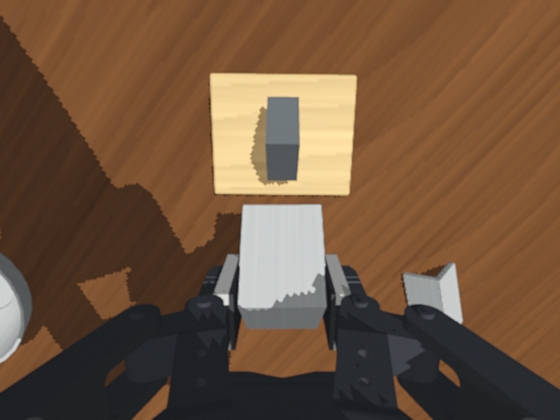

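The stand is at (282,135) with its bar at (282,140), 50 mm ahead in tool x. The held wide_short (240–325, ridge at row 295) is level and parallel. Small yaw, then above the bar and down in steps.

Run:
```python
from m import *
im,P,c=cloud("wrist"); o=ctrl.get_obs(); z=P[...,2]
hs=cv2.cvtColor(im,cv2.COLOR_RGB2HSV)
D=np.hypot(P[...,0]-o["tool_pos"][0],P[...,1]-o["tool_pos"][1])
v,u=np.mgrid[:420,:560]
m=(D<.045)&(z>.1)&(u>245)&(u<320)&(v>200)&(v<330)&(hs[...,1]<45)
cc,t,h,l=ridge(P[m]); print(m.sum(),cc.round(1),t,h,l)
go(457.9,-195.8,38.9,13)
```

```text
9110 [ 490.8 -235.1] 39.34005919436714 148.17299937474448 29.724129697410284
pos [ 489.3 -234.3   95.5] ang 39.4 tilt 0.05 lin [49.6  0.3 82.5] rotz 0.5 (world -0.5) q6 -1.27 open 0.0330 t 6.2 F [-0.1 -0.2 -0.9]
```

Emit:
jog_arm:
  steps:
    - {"linear": [0, 0, 0], "delta_rot": [0, 0, 0.5], "grip": 0.02}
    - {"linear": [0.025, 0, 0], "delta_rot": [0, 0, 0], "grip": 0.02}
    - {"linear": [0.026, 0, 0], "delta_rot": [0, 0, 0], "grip": 0.02}
    - {"linear": [0, 0, 0.03], "delta_rot": [0, 0, 0], "grip": 0.02}
    - {"linear": [0, 0, 0.025], "delta_rot": [0, 0, 0], "grip": 0.02}
    - {"linear": [0, 0, 0.015], "delta_rot": [0, 0, 0], "grip": 0.02}
    - {"linear": [0, 0, 0.006], "delta_rot": [0, 0, 0], "grip": 0.02}
    - {"linear": [0, 0, 0.003], "delta_rot": [0, 0, 0], "grip": 0.02}
    - {"linear": [0, 0, 0], "delta_rot": [0, 0, 0], "grip": 0.02}

```text
t: 7.05
tool_pos: [0.4577, -0.1952, 0.0173]
tool_rot: [1.351, 2.836, -0.0]
contact_force: [0.2, 0.2, -1.5]
opening: 0.033
grip_force: 50.1
```

Run:
```python
from m import *
go(457.9,-195.8,38.9,13)
```

```text
pos [ 457.7 -195.2   17.3] ang 39.1 tilt 0.03 lin [-0.6 -0.3  4.3] rotz 0.2 (world -0.2) q6 -1.23 open 0.0330 t 7.0 F [ 0.2  0.2 -1.5]
```

Emit:
jog_arm:
  steps:
    - {"linear": [0, 0, 0.002], "delta_rot": [0, 0, 0], "grip": 0.02}
    - {"linear": [0, 0, 0.001], "delta_rot": [0, 0, 0], "grip": 0.02}
    - {"linear": [0, 0, 0], "delta_rot": [0, 0, 0], "grip": 0.02}

```text
t: 7.35
tool_pos: [0.4577, -0.1952, 0.0143]
tool_rot: [1.35, 2.836, -0.0]
contact_force: [-1.0, 0.1, -1.3]
opening: 0.0326
grip_force: 50.1
```

Emit:
jog_arm:
  steps:
    - {"linear": [0, 0, 0], "delta_rot": [0, 0, 0], "grip": 0.036}
    - {"linear": [0, 0, 0], "delta_rot": [0, 0, 0], "grip": 0.045}
    - {"linear": [0, 0, 0], "delta_rot": [0, 0, 0], "grip": 0.055}
    - {"linear": [0, 0, 0], "delta_rot": [0, 0, 0], "grip": 0.055}
    - {"linear": [0, 0, -0.02], "delta_rot": [0, 0, 0], "grip": 0.055}
    - {"linear": [0, 0, -0.04], "delta_rot": [0, 0, 0], "grip": 0.07}
    - {"linear": [0, 0, -0.04], "delta_rot": [0, 0, 0], "grip": 0.075}
    - {"linear": [-0.04, 0, 0], "delta_rot": [0, 0, 0], "grip": 0.075}
    - {"linear": [0, 0, 0], "delta_rot": [0, 0, 0], "grip": 0.075}

```text
t: 8.25
tool_pos: [0.4855, -0.2291, 0.1167]
tool_rot: [1.349, 2.83, -0.002]
contact_force: [1.0, 0.7, -0.4]
opening: 0.075
grip_force: 0.0
```

```bash
cat >> m.py <<'E'
def near(x,y,zlo,zhi,r=45,n="wrist",name=None):
    "ridge fit of what stands at x,y (mm) between heights"
    im,P,c=cloud(n)
    if name: save(im,name)
    D=np.hypot(P[...,0]*1000-x,P[...,1]*1000-y); m=(D<r)&(P[...,2]*1000>zlo)&(P[...,2]*1000<zhi)
    cc,t,h,l=ridge(P[m]); print("near",m.sum(),cc.round(1),"ridge %.1f h %.1f len %.1f"%(t,h,l))
E
python3 - <<'E'
from m import *
near(457.9,-195.8,37,80,name="w5.png")
go(635.7,-31,67.5)
E
```

```text
near 4364 [ 458.2 -195.6] ridge 38.7 h 66.1 len 33.3
pos [ 483.5 -227.2  114.7] ang 39.0 tilt 0.08 lin [ 56.5 241.7   0. ] rotz -28.5 (world 28.5) q6 -1.26 open 0.0749 t 8.3 F [-1.   0.3 -0.4]
```

View pics/w5.png

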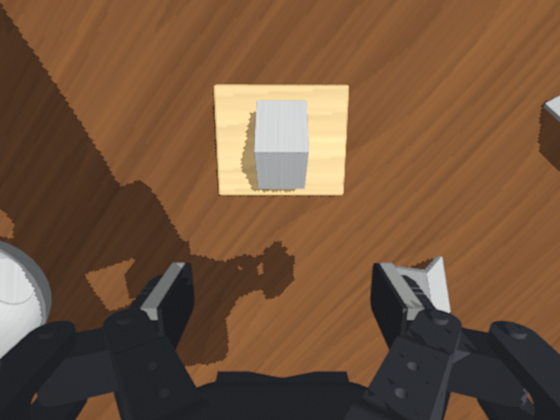

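wide_short sits nested at (281,143): centre within 0.3 mm, height 66.1 mm against 66.5 nominal. Next is wide_long.

Emit:
jog_arm:
  steps:
    - {"linear": [0.0094, 0.0403, 0], "delta_rot": [0, 0, 0], "grip": 0.078}
    - {"linear": [0.0094, 0.0403, 0], "delta_rot": [0, 0, 0], "grip": 0.078}
    - {"linear": [0.0094, 0.0403, 0], "delta_rot": [0, 0, 0], "grip": 0.078}
    - {"linear": [0.0094, 0.0403, 0], "delta_rot": [0, 0, 0], "grip": 0.078}
    - {"linear": [0.0094, 0.0403, 0], "delta_rot": [0, 0, 0], "grip": 0.078}
    - {"linear": [0.0094, 0.0403, 0], "delta_rot": [0, 0, -4], "grip": 0.078}
    - {"linear": [0, 0, 0], "delta_rot": [0, 0, -8.2], "grip": 0.078}
    - {"linear": [0, 0, 0], "delta_rot": [0, 0, -8.2], "grip": 0.078}
    - {"linear": [0, 0, 0], "delta_rot": [0, 0, -8.2], "grip": 0.078}
    - {"linear": [0, 0, 0], "delta_rot": [0, 0, 0], "grip": 0.078}

```text
t: 9.3
tool_pos: [0.6333, -0.029, 0.1123]
tool_rot: [-0.607, -3.079, 0.0]
contact_force: [0.6, 0.2, 0.2]
opening: 0.0782
grip_force: 0.0
```

Run:
```python
from m import *
near(635.8,-31,5,45,r=42)
fingers()
go(635.8,-31,67.5,-19)
```

```text
near 5021 [636.3 -31.5] ridge 67.6 h 34.0 len 54.7
side -1 2769 deepest z [-36.3 -35.6 -34.2] at [ -1.1 -39.4 -35.6] inner y [39.  39.7]
side 1 2782 deepest z [-36.3 -35.4 -33.9] at [ -1.1  38.7 -35.5] inner y [38.5 39.1]
0.07812565259284102 [ 0.63373246 -0.02937022  0.11291108]
pos [633.7 -29.4 112.9] ang 67.5 tilt 0.11 lin [ -2.8  -0.7 131.9] rotz 0.0 (world -0.0) q6 -1.34 open 0.0781 t 9.4 F [ 1.4 -0.  -0.1]
```

Emit:
jog_arm:
  steps:
    - {"linear": [-0.003, -0.001, 0.03], "delta_rot": [0, 0, 0], "grip": 0.078}
    - {"linear": [0, 0, 0.04], "delta_rot": [0, 0, 0], "grip": 0.078}
    - {"linear": [0, 0, 0.04], "delta_rot": [0, 0, 0], "grip": 0.078}
    - {"linear": [0, 0, 0.015], "delta_rot": [0, 0, 0], "grip": 0.078}
    - {"linear": [0, 0, 0.005], "delta_rot": [0, 0, 0], "grip": 0.078}
    - {"linear": [0, 0, 0], "delta_rot": [0, 0, 0], "grip": 0.045}
    - {"linear": [0, 0, 0], "delta_rot": [0, 0, 0], "grip": 0.045}
    - {"linear": [0, 0, 0], "delta_rot": [0, 0, 0], "grip": 0.045}
    - {"linear": [0, 0, 0], "delta_rot": [0, 0, 0], "grip": 0.045}
    - {"linear": [0, 0, 0], "delta_rot": [0, 0, 0], "grip": 0.045}
  newtons: 60

```text
t: 10.4
tool_pos: [0.6391, -0.0322, -0.0137]
tool_rot: [0.607, 3.078, 0.0]
contact_force: [0.5, 0.4, 6.1]
opening: 0.0543
grip_force: 63.9
```

Run:
```python
from m import *
near(636,-31,5,37,r=38)
go(490,-234.5,38.9,110)
```

```text
near 16675 [636.9 -31.4] ridge 67.6 h 33.9 len 64.5
pos [639.1 -32.2 -13.7] ang 67.7 tilt 0.24 lin [  60.7 -243.7 -124.2] rotz 28.8 (world -28.8) q6 -1.35 open 0.0544 t 10.4 F [0.6 0.2 6. ]
```

Emit:
jog_arm:
  steps:
    - {"linear": [0, 0, -0.025], "delta_rot": [0, 0, 0], "grip": 0.045}
    - {"linear": [0, 0, -0.045], "delta_rot": [0, 0, 0], "grip": 0.045}
    - {"linear": [0, 0, -0.045], "delta_rot": [0, 0, 0], "grip": 0.045}
    - {"linear": [0.0101, -0.0406, -0.01], "delta_rot": [0, 0, 0], "grip": 0.045}
    - {"linear": [0.0101, -0.0406, 0], "delta_rot": [0, 0, 0], "grip": 0.045}
    - {"linear": [0.0101, -0.0406, 0], "delta_rot": [0, 0, 0], "grip": 0.045}
    - {"linear": [0.0101, -0.0406, 0], "delta_rot": [0, 0, 0], "grip": 0.045}
    - {"linear": [0.0101, -0.0406, 0], "delta_rot": [0, 0, 0], "grip": 0.045}
    - {"linear": [0.0101, -0.0406, 0], "delta_rot": [0, 0, 0], "grip": 0.045}
    - {"linear": [0, 0, 0], "delta_rot": [0, 0, 7.2], "grip": 0.045}

```text
t: 11.45
tool_pos: [0.4856, -0.2371, 0.1083]
tool_rot: [-0.811, -3.033, 0.002]
contact_force: [1.3, 1.5, -1.7]
opening: 0.0544
grip_force: 64.1
```

Emit:
jog_arm:
  steps:
    - {"linear": [0, 0, 0], "delta_rot": [0, 0, 7.2], "grip": 0.045}
    - {"linear": [0, 0, 0], "delta_rot": [0, 0, 7.2], "grip": 0.045}
    - {"linear": [0, 0, 0], "delta_rot": [0, 0, 7.2], "grip": 0.045}
    - {"linear": [0, 0, 0], "delta_rot": [0, 0, 0], "grip": 0.045}

```text
t: 11.85
tool_pos: [0.4881, -0.2339, 0.1084]
tool_rot: [-1.354, -2.833, -0.0]
contact_force: [1.8, 0.3, -1.3]
opening: 0.0543
grip_force: 64.1
```

```bash
cat >> m.py <<'E'
def held(halflen=25,zlo=95):
    im,P,c=cloud("wrist"); o=ctrl.get_obs(); R=Ro.from_rotvec(o["tool_rot"]).as_matrix()
    L=(P-o["tool_pos"])@R*1000; hs=cv2.cvtColor(im,cv2.COLOR_RGB2HSV)
    m=(np.abs(L[...,1])<halflen-2)&(np.abs(L[...,0])<32)&(L[...,2]>-55)&(L[...,2]<25)&(hs[...,1]<45)&(hs[...,2]>75)&(P[...,2]*1000>zlo)
    cc,t,h,l=ridge(P[m]); rel=R[:2,:2].T@(cc-o["tool_pos"][:2]*1000)
    print("held",m.sum(),cc.round(1),"ridge %.1f top %.1f"%(t,h),"rel to TCP (tool x) %.1f"%rel[0],"top above TCP %.1f"%(h-o["tool_pos"][2]*1000)); return im
E
python3 - <<'E'
from m import *
im=held(27,100); save(im,"w6.png"); near(458,-195.6,37,80)
go(458.1,-195.6,38.8)
E
```

```text
held 14195 [ 486.6 -232. ] ridge 38.8 top 155.9 rel to TCP (tool x) 2.4 top above TCP 47.5
near 4719 [ 458.2 -195.5] ridge 39.0 h 66.1 len 33.2
pos [ 488.3 -233.9  108.5] ang 39.0 tilt 0.05 lin [48.7  0.7  0. ] rotz 0.2 (world -0.2) q6 -1.27 open 0.0542 t 11.9 F [ 0.1 -0.1 -2.3]
```

View pics/w6.png

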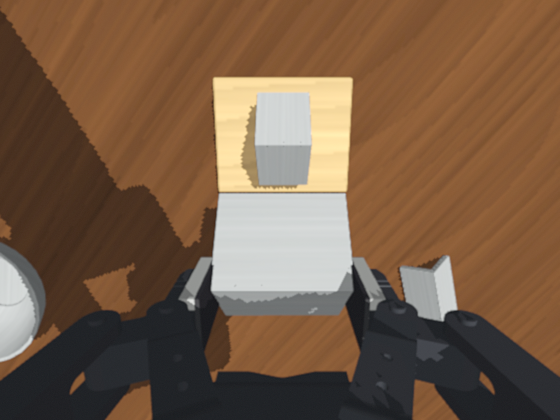

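Held wide_long (213–352) is level and parallel with the stand rest at (283,140), so I need 46 mm in tool x and about 82 mm down.

Emit:
jog_arm:
  steps:
    - {"linear": [0.023, 0.0005, 0], "delta_rot": [0, 0, 0], "grip": 0.045}
    - {"linear": [0.0233, 0, 0], "delta_rot": [0, 0, 0], "grip": 0.045}
    - {"linear": [0, 0, 0.03], "delta_rot": [0, 0, 0], "grip": 0.045}
    - {"linear": [0, 0, 0.025], "delta_rot": [0, 0, 0], "grip": 0.045}
    - {"linear": [0, 0, 0.015], "delta_rot": [0, 0, 0], "grip": 0.045}
    - {"linear": [0, 0, 0.006], "delta_rot": [0, 0, 0], "grip": 0.045}
    - {"linear": [0, 0, 0.003], "delta_rot": [0, 0, 0], "grip": 0.045}
    - {"linear": [0, 0, 0], "delta_rot": [0, 0, 0], "grip": 0.045}

```text
t: 12.75
tool_pos: [0.4604, -0.1982, 0.0304]
tool_rot: [1.354, 2.834, -0.0]
contact_force: [0.0, -0.8, -2.2]
opening: 0.0541
grip_force: 64.1
```

Run:
```python
from m import *
held(27,40); go(458.1,-195.6,38.8)
```

```text
held 14192 [ 459.  -196.3] ridge 38.8 top 77.9 rel to TCP (tool x) 2.7 top above TCP 47.1
pos [ 460.7 -198.4   30.9] ang 38.9 tilt 0.09 lin [ 3.8 -0.3 -0. ] rotz 0.1 (world -0.1) q6 -1.23 open 0.0545 t 12.8 F [ 0.5 -0.1 -2.1]
```

Emit:
jog_arm:
  steps:
    - {"linear": [0.001, 0, 0.002], "delta_rot": [0, 0, 0], "grip": 0.045}
    - {"linear": [0, 0, 0.002], "delta_rot": [0, 0, 0], "grip": 0.045}
    - {"linear": [0, 0, 0], "delta_rot": [0, 0, 0], "grip": 0.045}
    - {"linear": [0, 0, 0], "delta_rot": [0, 0, 0], "grip": 0.06}
    - {"linear": [0, 0, 0], "delta_rot": [0, 0, 0], "grip": 0.075}
    - {"linear": [0, 0, 0], "delta_rot": [0, 0, 0], "grip": 0.08}
    - {"linear": [0, 0, -0.02], "delta_rot": [0, 0, 0], "grip": 0.08}
    - {"linear": [0, 0, -0.04], "delta_rot": [0, 0, 0], "grip": 0.08}
    - {"linear": [-0.04, 0, -0.03], "delta_rot": [0, 0, 0], "grip": 0.08}
    - {"linear": [0, 0, 0], "delta_rot": [0, 0, 0], "grip": 0.08}

```text
t: 13.8
tool_pos: [0.4894, -0.2327, 0.1228]
tool_rot: [1.351, 2.822, -0.004]
contact_force: [0.2, 0.1, 0.8]
opening: 0.0801
grip_force: 0.0
```

Run:
```python
from m import *
near(458.2,-195.6,45,90,name="w7.png")
go(433,232.5,-39.5)
```

```text
near 7199 [ 458.3 -195.5] ridge 38.9 h 73.2 len 54.7
pos [ 487.1 -230.5  119.7] ang 38.8 tilt 0.40 lin [394.6 248.3  -2.1] rotz 78.3 (world -78.3) q6 -1.26 open 0.0799 t 13.8 F [-0.3 -0.1 -0.3]
```

View pics/w7.png

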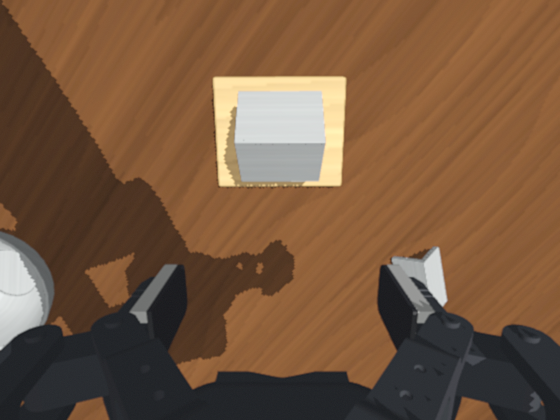

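wide_long is nested at (281,135): ridge height 73.2, centre within 0.2 mm. Now over to narrow_short.

Emit:
jog_arm:
  steps:
    - {"linear": [0.0394, 0.0248, 0], "delta_rot": [0, 0, 0], "grip": 0.055}
    - {"linear": [0.0394, 0.0248, 0], "delta_rot": [0, 0, 0], "grip": 0.055}
    - {"linear": [0.0394, 0.0248, 0], "delta_rot": [0, 0, 0], "grip": 0.055}
    - {"linear": [0.0394, 0.0248, 0], "delta_rot": [0, 0, 0], "grip": 0.055}
    - {"linear": [0.0394, 0.0248, 0], "delta_rot": [0, 0, 0], "grip": 0.055}
    - {"linear": [0.0394, 0.0248, 0], "delta_rot": [0, 0, 0], "grip": 0.055}
    - {"linear": [0.0394, 0.0248, 0], "delta_rot": [0, 0, 0], "grip": 0.055}
    - {"linear": [0.0394, 0.0248, 0], "delta_rot": [0, 0, 0], "grip": 0.055}
    - {"linear": [0.0394, 0.0248, 0], "delta_rot": [0, 0, 0], "grip": 0.055}
    - {"linear": [0.0394, 0.0248, 0], "delta_rot": [0, 0, 0], "grip": 0.055}

```text
t: 14.85
tool_pos: [0.4279, 0.2358, 0.1144]
tool_rot: [-1.354, -2.833, 0.003]
contact_force: [1.0, -0.2, 0.2]
opening: 0.0547
grip_force: 0.0
```

Emit:
jog_arm:
  steps:
    - {"linear": [0, 0, 0], "delta_rot": [0, 0, 7.9], "grip": 0.055}
    - {"linear": [0, 0, 0], "delta_rot": [0, 0, 7.9], "grip": 0.055}
    - {"linear": [0, 0, 0], "delta_rot": [0, 0, 7.9], "grip": 0.055}
    - {"linear": [0, 0, 0], "delta_rot": [0, 0, 7.9], "grip": 0.055}
    - {"linear": [0, 0, 0], "delta_rot": [0, 0, 7.9], "grip": 0.055}
    - {"linear": [0, 0, 0], "delta_rot": [0, 0, 7.9], "grip": 0.055}
    - {"linear": [0, 0, 0], "delta_rot": [0, 0, 7.9], "grip": 0.055}
    - {"linear": [0, 0, 0], "delta_rot": [0, 0, 7.9], "grip": 0.055}
    - {"linear": [0, 0, 0], "delta_rot": [0, 0, 7.9], "grip": 0.055}
    - {"linear": [0, 0, 0], "delta_rot": [0, 0, 7.9], "grip": 0.055}

```text
t: 15.85
tool_pos: [0.4284, 0.2338, 0.1141]
tool_rot: [-2.852, -1.317, 0.005]
contact_force: [-0.3, 0.6, 0.8]
opening: 0.0552
grip_force: 0.0
```

Run:
```python
from m import *
near(433,232.5,4,40,r=38); fingers()
go(433,232.5,-39.5,-19)
for n in ("scene","side"):
    P=np.load(f"/tmp/{n}.npz")["P"]; m=(P[...,2]>.085)&(P[...,2]<.11)&(abs(P[...,1]-.33)<.12)&(abs(P[...,0]-.36)<.2)
    print("jar",n,m.sum(),np.nanmedian(P[m],0))
```

```text
near 2077 [433.2 233.3] ridge -40.1 h 24.3 len 33.2
side -1 2648 deepest z [-31.1 -30.1 -28.3] at [ -0.7 -26.4 -30.1] inner y [26.3 26.7]
side 1 2652 deepest z [-31.  -29.9 -28.1] at [  0.   28.6 -29.9] inner y [28.4 28.8]
0.05513494025104835 [0.42853759 0.2338583  0.11428116]
pos [428.5 233.9 114.3] ang -40.1 tilt 0.17 lin [  2.2   4.5 133.3] rotz -0.6 (world 0.6) q6 1.05 open 0.0551 t 15.9 F [-0.1  0.5 -0.3]
jar scene 397 [0.34364832 0.43396116 0.09982277]
jar side 229 [0.33766517 0.42530928 0.09764775]
```

Emit:
jog_arm:
  steps:
    - {"linear": [0.0025, 0.003, 0.03], "delta_rot": [0, 0, 0], "grip": 0.055}
    - {"linear": [0, 0, 0.04], "delta_rot": [0, 0, 0], "grip": 0.055}
    - {"linear": [0, 0, 0.04], "delta_rot": [0, 0, 0], "grip": 0.055}
    - {"linear": [0, 0, 0.02], "delta_rot": [0, 0, 0], "grip": 0.055}
    - {"linear": [0, 0, 0.006], "delta_rot": [0, 0, 0], "grip": 0.055}
    - {"linear": [0, 0, 0], "delta_rot": [0, 0, 0], "grip": 0.055}
    - {"linear": [0, 0, 0], "delta_rot": [0, 0, 0], "grip": 0.055}

```text
t: 16.65
tool_pos: [0.4348, 0.2345, -0.0189]
tool_rot: [2.848, 1.327, 0.003]
contact_force: [0.2, -0.4, -0.1]
opening: 0.0553
grip_force: 0.0
```

Run:
```python
from m import *
near(433,232.5,4,30,r=30)
go(433.2,233.2,-40.1,-23)
```

```text
near 7359 [434.5 232.5] ridge -40.6 h 24.3 len 55.3
pos [435.3 234.7 -18.4] ang -40.1 tilt 0.17 lin [-2.5 -0.6  4.6] rotz 0.0 (world -0.0) q6 1.04 open 0.0551 t 16.7 F [-0.   0.5 -0.2]
```

Emit:
jog_arm:
  steps:
    - {"linear": [-0.0015, -0.001, 0.004], "delta_rot": [0, 0, 0], "grip": 0.055}
    - {"linear": [0, 0, 0], "delta_rot": [0, 0, 0], "grip": 0.055}
    - {"linear": [0, 0, 0], "delta_rot": [0, 0, 0], "grip": 0.02}
    - {"linear": [0, 0, 0], "delta_rot": [0, 0, 0], "grip": 0.02}
    - {"linear": [0, 0, 0], "delta_rot": [0, 0, 0], "grip": 0.02}
    - {"linear": [0, 0, 0], "delta_rot": [0, 0, 0], "grip": 0.02}
    - {"linear": [0, 0, 0], "delta_rot": [0, 0, 0], "grip": 0.02}
  newtons: 50

```text
t: 17.4
tool_pos: [0.4325, 0.2338, -0.0236]
tool_rot: [-2.848, -1.325, -0.001]
contact_force: [-1.6, -0.6, 5.6]
opening: 0.0329
grip_force: 49.5
```

Run:
```python
from m import *
go(627.5,140,0,100)
```

```text
pos [432.5 233.8 -23.6] ang -40.1 tilt 0.03 lin [  53.9  209.6 -123.6] rotz -40.1 (world 40.1) q6 1.04 open 0.0329 t 17.4 F [-1.6 -0.6  5.6]
```

Emit:
jog_arm:
  steps:
    - {"linear": [0, 0, -0.025], "delta_rot": [0, 0, 0], "grip": 0.02}
    - {"linear": [0, 0, -0.045], "delta_rot": [0, 0, 0], "grip": 0.02}
    - {"linear": [0, 0, -0.045], "delta_rot": [0, 0, 0], "grip": 0.02}
    - {"linear": [0.0108, 0.0419, -0.01], "delta_rot": [0, 0, 0], "grip": 0.02}
    - {"linear": [0.0108, 0.0419, 0], "delta_rot": [0, 0, 0], "grip": 0.02}
    - {"linear": [0.0108, 0.0419, 0], "delta_rot": [0, 0, 0], "grip": 0.02}
    - {"linear": [0.0108, 0.0419, 0], "delta_rot": [0, 0, 0], "grip": 0.02}
    - {"linear": [0.0108, 0.0419, 0], "delta_rot": [0, 0, 0], "grip": 0.02}
    - {"linear": [0, 0, 0], "delta_rot": [0, 0, -8], "grip": 0.02}

```text
t: 18.3
tool_pos: [0.6308, 0.1371, 0.0998]
tool_rot: [2.748, 1.52, 0.001]
contact_force: [-0.8, 0.4, -0.2]
opening: 0.0327
grip_force: 50.1
```

Emit:
jog_arm:
  steps:
    - {"linear": [0, 0, 0], "delta_rot": [0, 0, -8], "grip": 0.02}
    - {"linear": [0, 0, 0], "delta_rot": [0, 0, -8], "grip": 0.02}
    - {"linear": [0, 0, 0], "delta_rot": [0, 0, -8], "grip": 0.02}
    - {"linear": [0, 0, 0], "delta_rot": [0, 0, -6.5], "grip": 0.02}
    - {"linear": [0, 0, 0], "delta_rot": [0, 0, 0], "grip": 0.02}

```text
t: 18.8
tool_pos: [0.6268, 0.1399, 0.0999]
tool_rot: [-2.252, -2.189, 0.001]
contact_force: [-0.3, 0.3, -0.4]
opening: 0.0327
grip_force: 50.1
```

Run:
```python
from m import *
im=held(16,95); save(im,"w8.png"); near(627.5,189,22,60,r=30)
im,P,c=cloud("wrist"); show(im,P,"foot",amin=1500)
go(627.5,189,-1.8)
```

```text
held 5930 [626.9 139.5] ridge -1.7 top 147.5 rel to TCP (tool x) -0.4 top above TCP 47.4
near 1633 [628.3 189.4] ridge -2.3 h 49.3 len 19.7
foot [280 134] 10760 ctr 628.2 189.3 size 64 100 ang 87.7 z 9.9 13.1
pos [627.  140.  100.4] ang -1.7 tilt 0.04 lin [49.  -0.9 -0. ] rotz 0.1 (world -0.1) q6 0.13 open 0.0325 t 18.9 F [-0.4  0.5 -1.4]
```

View pics/w8.png

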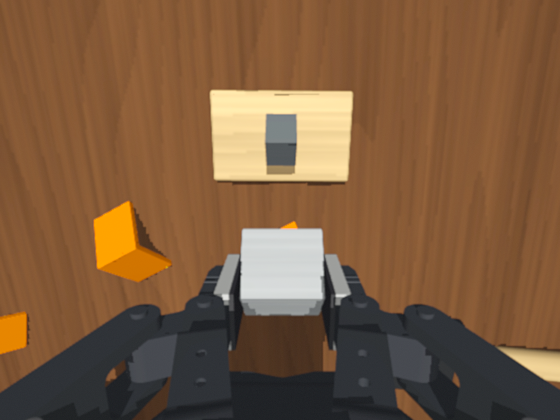

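The thin-bar stand is at (281,136) with its bar at (281,140). The held narrow_short (240–323) is parallel to it.

Emit:
jog_arm:
  steps:
    - {"linear": [0.025, 0, 0], "delta_rot": [0, 0, 0.5], "grip": 0.02}
    - {"linear": [0.0249, 0, 0], "delta_rot": [0, 0, 0], "grip": 0.02}
    - {"linear": [0, 0, 0.04], "delta_rot": [0, 0, 0], "grip": 0.02}
    - {"linear": [0, 0, 0.03], "delta_rot": [0, 0, 0], "grip": 0.02}
    - {"linear": [0, 0, 0.012], "delta_rot": [0, 0, 0], "grip": 0.02}
    - {"linear": [0, 0, 0.005], "delta_rot": [0, 0, 0], "grip": 0.02}
    - {"linear": [0, 0, 0], "delta_rot": [0, 0, 0], "grip": 0.02}

```text
t: 19.65
tool_pos: [0.6291, 0.1898, 0.0141]
tool_rot: [2.262, 2.179, 0.0]
contact_force: [0.0, 0.1, -0.0]
opening: 0.0327
grip_force: 50.1
```

Run:
```python
from m import *
held(16,35); go(628.3,189.4,-2.3)
```

```text
held 5961 [629.8 189.3] ridge -2.2 top 61.7 rel to TCP (tool x) -0.5 top above TCP 46.4
pos [629.9 189.9  15.3] ang -2.1 tilt 0.12 lin [-0.5 -1.6 -0. ] rotz 0.2 (world -0.2) q6 0.22 open 0.0331 t 19.7 F [-0.4 -0.  -0.4]
```

Emit:
jog_arm:
  steps:
    - {"linear": [0, -0.001, 0.002], "delta_rot": [0, 0, 0], "grip": 0.02}
    - {"linear": [0, 0, 0.002], "delta_rot": [0, 0, 0], "grip": 0.02}
    - {"linear": [0, 0, 0], "delta_rot": [0, 0, 0], "grip": 0.02}
    - {"linear": [0, 0, 0], "delta_rot": [0, 0, 0], "grip": 0.038}
    - {"linear": [0, 0, 0], "delta_rot": [0, 0, 0], "grip": 0.055}
    - {"linear": [0, 0, 0], "delta_rot": [0, 0, 0], "grip": 0.055}
    - {"linear": [0, 0, -0.02], "delta_rot": [0, 0, 0], "grip": 0.06}
    - {"linear": [0, 0, -0.04], "delta_rot": [0, 0, 0], "grip": 0.078}
    - {"linear": [-0.04, 0, -0.04], "delta_rot": [0, 0, 0], "grip": 0.078}
    - {"linear": [0, 0, 0], "delta_rot": [0, 0, 0], "grip": 0.078}

```text
t: 20.7
tool_pos: [0.631, 0.1526, 0.1127]
tool_rot: [2.258, 2.172, 0.014]
contact_force: [0.6, 0.4, 2.1]
opening: 0.0779
grip_force: 0.0
```

Run:
```python
from m import *
near(628.3,189.4,35,75,r=35); go(638,-217.5,-36.3)
```

```text
near 3009 [628.8 189.3] ridge -2.1 h 56.3 len 33.1
pos [629.3 153.7 109.6] ang -2.2 tilt 0.43 lin [-3.706e+02  2.310e+01 -2.000e-01] rotz 34.1 (world -34.1) q6 0.16 open 0.0780 t 20.8 F [-0.6  0.   0.5]
```

narrow_short is nested: height 56.3, 0.5 mm off along. On to narrow_long.

Emit:
jog_arm:
  steps:
    - {"linear": [-0.0463, 0.0029, 0], "delta_rot": [0, 0, 0], "grip": 0.078}
    - {"linear": [-0.0463, 0.0029, 0], "delta_rot": [0, 0, 0], "grip": 0.078}
    - {"linear": [-0.0463, 0.0029, 0], "delta_rot": [0, 0, 0], "grip": 0.078}
    - {"linear": [-0.0463, 0.0029, 0], "delta_rot": [0, 0, 0], "grip": 0.078}
    - {"linear": [-0.0463, 0.0029, 0], "delta_rot": [0, 0, 0], "grip": 0.078}
    - {"linear": [-0.0463, 0.0029, 0], "delta_rot": [0, 0, 0], "grip": 0.078}
    - {"linear": [-0.0463, 0.0029, 0], "delta_rot": [0, 0, 0], "grip": 0.078}
    - {"linear": [-0.0463, 0.0029, 0], "delta_rot": [0, 0, 0], "grip": 0.078}
    - {"linear": [0, 0, 0], "delta_rot": [0, 0, 8.5], "grip": 0.078}
    - {"linear": [0, 0, 0], "delta_rot": [0, 0, 8.5], "grip": 0.078}

```text
t: 21.75
tool_pos: [0.6351, -0.2173, 0.103]
tool_rot: [-2.565, -1.809, 0.002]
contact_force: [-0.2, 0.1, 0.2]
opening: 0.0781
grip_force: 0.0
```

Emit:
jog_arm:
  steps:
    - {"linear": [0, 0, 0], "delta_rot": [0, 0, 8.5], "grip": 0.078}
    - {"linear": [0, 0, 0], "delta_rot": [0, 0, 8.5], "grip": 0.078}
    - {"linear": [0, 0, 0], "delta_rot": [0, 0, 0], "grip": 0.078}
    - {"linear": [0, 0, 0], "delta_rot": [0, 0, 0], "grip": 0.078}

```text
t: 22.15
tool_pos: [0.6356, -0.2157, 0.1038]
tool_rot: [-2.796, -1.428, 0.002]
contact_force: [0.2, -0.1, -0.1]
opening: 0.0782
grip_force: 0.0
```

Run:
```python
from m import *
near(638,-217.5,4,40,r=38); go(638,-217.5,-36.3,-23)
```

```text
near 3630 [ 639.  -217.6] ridge -35.9 h 24.2 len 54.6
pos [ 635.8 -215.9  104.2] ang -35.9 tilt 0.09 lin [  0.    3.  127.2] rotz 0.4 (world -0.4) q6 0.19 open 0.0783 t 22.2 F [ 0.4 -0.3 -0. ]
```

Emit:
jog_arm:
  steps:
    - {"linear": [0, 0.003, 0.03], "delta_rot": [0, 0, 0], "grip": 0.078}
    - {"linear": [0, 0, 0.04], "delta_rot": [0, 0, 0], "grip": 0.078}
    - {"linear": [0, 0, 0.035], "delta_rot": [0, 0, 0], "grip": 0.078}
    - {"linear": [0, 0, 0.015], "delta_rot": [0, 0, 0], "grip": 0.078}
    - {"linear": [0, 0, 0.004], "delta_rot": [0, 0, 0], "grip": 0.078}
    - {"linear": [0, 0, 0], "delta_rot": [0, 0, 0], "grip": 0.078}
    - {"linear": [0, 0, 0], "delta_rot": [0, 0, 0], "grip": 0.078}

```text
t: 22.9
tool_pos: [0.6404, -0.219, -0.0162]
tool_rot: [2.797, 1.423, 0.004]
contact_force: [-0.2, 0.2, 0.7]
opening: 0.0778
grip_force: 0.0
```

Run:
```python
from m import *
im=held(24,4); save(im,"w9.png"); go(638.8,-217.6,-36,-23)
```

```text
held 8294 [ 640.7 -218.6] ridge -36.0 top 24.2 rel to TCP (tool x) 0.5 top above TCP 40.2
pos [ 640.5 -219.   -16. ] ang -36.1 tilt 0.25 lin [ 0.2 -2.2  7. ] rotz -0.1 (world 0.1) q6 0.19 open 0.0779 t 22.9 F [-0.1  0.   0.4]
```

View pics/w9.png

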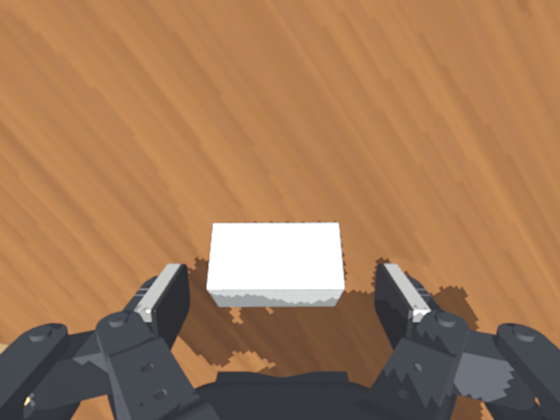

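narrow_long (208–343, ridge at row 290) lies between the fingers. Seven mm lower, then close.

Emit:
jog_arm:
  steps:
    - {"linear": [0, -0.002, 0.004], "delta_rot": [0, 0, 0], "grip": 0.078}
    - {"linear": [0, 0, 0.003], "delta_rot": [0, 0, 0], "grip": 0.078}
    - {"linear": [0, 0, 0], "delta_rot": [0, 0, 0], "grip": 0.045}
    - {"linear": [0, 0, 0], "delta_rot": [0, 0, 0], "grip": 0.045}
    - {"linear": [0, 0, 0], "delta_rot": [0, 0, 0], "grip": 0.045}
    - {"linear": [0, 0, 0], "delta_rot": [0, 0, 0], "grip": 0.045}
    - {"linear": [0, 0, 0], "delta_rot": [0, 0, 0], "grip": 0.045}
  newtons: 60

```text
t: 23.65
tool_pos: [0.6371, -0.217, -0.0254]
tool_rot: [2.8, 1.424, 0.0]
contact_force: [-0.7, 1.2, 3.2]
opening: 0.0546
grip_force: 63.3
```

Run:
```python
from m import *
go(628.5,139,-2.2,105)
```

```text
pos [ 637.1 -217.   -25.4] ang -36.1 tilt 0.01 lin [ 282.6 -216.7 -130.5] rotz -33.9 (world 33.9) q6 0.19 open 0.0546 t 23.6 F [-0.7  1.2  3.2]
```

Emit:
jog_arm:
  steps:
    - {"linear": [0, 0, -0.03], "delta_rot": [0, 0, 0], "grip": 0.045}
    - {"linear": [0, 0, -0.045], "delta_rot": [0, 0, 0], "grip": 0.045}
    - {"linear": [0, 0, -0.045], "delta_rot": [0, 0, 0], "grip": 0.045}
    - {"linear": [0.0353, -0.0271, -0.01], "delta_rot": [0, 0, 0], "grip": 0.045}
    - {"linear": [0.0353, -0.0271, 0], "delta_rot": [0, 0, 0], "grip": 0.045}
    - {"linear": [0.0353, -0.0271, 0], "delta_rot": [0, 0, 0], "grip": 0.045}
    - {"linear": [0.0353, -0.0271, 0], "delta_rot": [0, 0, 0], "grip": 0.045}
    - {"linear": [0.0353, -0.0271, 0], "delta_rot": [0, 0, 0], "grip": 0.045}
    - {"linear": [0.0353, -0.0271, 0], "delta_rot": [0, 0, 0], "grip": 0.045}
    - {"linear": [0.0353, -0.0271, 0], "delta_rot": [0, 0, 0], "grip": 0.045}

```text
t: 24.65
tool_pos: [0.6285, 0.0961, 0.1035]
tool_rot: [-2.8, -1.423, 0.001]
contact_force: [-0.1, -0.1, -0.9]
opening: 0.0544
grip_force: 64.0
```

Emit:
jog_arm:
  steps:
    - {"linear": [0.0353, -0.0271, 0], "delta_rot": [0, 0, 0], "grip": 0.045}
    - {"linear": [0, 0, 0], "delta_rot": [0, 0, -8.5], "grip": 0.045}
    - {"linear": [0, 0, 0], "delta_rot": [0, 0, -8.5], "grip": 0.045}
    - {"linear": [0, 0, 0], "delta_rot": [0, 0, -8.5], "grip": 0.045}
    - {"linear": [0, 0, 0], "delta_rot": [0, 0, -8.5], "grip": 0.045}
    - {"linear": [0, 0, 0], "delta_rot": [0, 0, 0], "grip": 0.045}
    - {"linear": [0, 0, 0], "delta_rot": [0, 0, 0], "grip": 0.045}

```text
t: 25.35
tool_pos: [0.6278, 0.1388, 0.1036]
tool_rot: [-2.265, -2.176, 0.001]
contact_force: [-0.3, 0.0, -2.5]
opening: 0.0545
grip_force: 64.0
```

Run:
```python
from m import *
im=held(27,95); save(im,"w10.png"); near(628.5,189.3,35,75,r=35)
go(628.5,189.3,-2.2)
```

```text
held 10885 [627.9 139.2] ridge -2.5 top 153.1 rel to TCP (tool x) 0.4 top above TCP 49.3
near 3401 [628.9 189.4] ridge -2.1 h 56.3 len 33.3
pos [628.  138.8 103.9] ang -2.2 tilt 0.03 lin [50.5 -1.4 -0. ] rotz -0.0 (world 0.0) q6 0.14 open 0.0543 t 25.4 F [ 0.7 -0.7 -1.6]
```

View pics/w10.png

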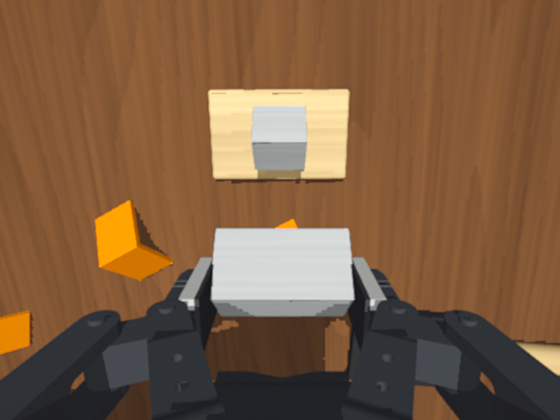

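Held narrow_long (213–352) is level and parallel with the nested short one at (279,138).

Emit:
jog_arm:
  steps:
    - {"linear": [0.025, -0.001, 0], "delta_rot": [0, 0, 0], "grip": 0.045}
    - {"linear": [0.0252, 0, 0], "delta_rot": [0, 0, 0], "grip": 0.045}
    - {"linear": [0, 0, 0.04], "delta_rot": [0, 0, 0], "grip": 0.045}
    - {"linear": [0, 0, 0.03], "delta_rot": [0, 0, 0], "grip": 0.045}
    - {"linear": [0, 0, 0.01], "delta_rot": [0, 0, 0], "grip": 0.045}
    - {"linear": [0, 0, 0.005], "delta_rot": [0, 0, 0], "grip": 0.045}
    - {"linear": [0, 0, 0], "delta_rot": [0, 0, 0], "grip": 0.045}
    - {"linear": [0, 0, 0], "delta_rot": [0, 0, 0], "grip": 0.045}

```text
t: 26.25
tool_pos: [0.6306, 0.1892, 0.0214]
tool_rot: [2.261, 2.178, 0.004]
contact_force: [0.4, -0.9, -1.6]
opening: 0.0543
grip_force: 63.9
```

Run:
```python
from m import *
held(27,40); go(628.8,189.3,-2.2)
```

```text
held 10873 [630.5 189.5] ridge -2.2 top 70.9 rel to TCP (tool x) 0.3 top above TCP 49.4
pos [630.6 189.3  21.5] ang -2.1 tilt 0.21 lin [-0.  -1.8 -0. ] rotz 0.1 (world -0.1) q6 0.22 open 0.0545 t 26.3 F [ 0.7  0.3 -0.9]
```

Emit:
jog_arm:
  steps:
    - {"linear": [0, -0.0015, 0.003], "delta_rot": [0, 0, 0], "grip": 0.045}
    - {"linear": [0, 0, 0.002], "delta_rot": [0, 0, 0], "grip": 0.045}
    - {"linear": [0, 0, 0], "delta_rot": [0, 0, 0], "grip": 0.045}
    - {"linear": [0, 0, 0], "delta_rot": [0, 0, 0], "grip": 0.045}

```text
t: 26.7
tool_pos: [0.6274, 0.1891, 0.0142]
tool_rot: [-2.262, -2.18, 0.0]
contact_force: [-0.5, 0.2, -1.7]
opening: 0.0542
grip_force: 63.9
```

Run:
```python
from m import *
held(27,40); go(628.8,189.3,-2.2)
```

```text
held 10874 [627.5 189.5] ridge -2.3 top 63.8 rel to TCP (tool x) 0.3 top above TCP 49.5
pos [627.5 189.2  14.3] ang -2.1 tilt 0.00 lin [ 0.2  1.3 -0. ] rotz 0.1 (world -0.1) q6 0.22 open 0.0544 t 26.8 F [ 0.3  0.4 -1.9]
```

Top is at 63.8 against a target of 63.4. Release, retreat and check.

Emit:
jog_arm:
  steps:
    - {"linear": [0, 0, 0], "delta_rot": [0, 0, 0], "grip": 0.06}
    - {"linear": [0, 0, 0], "delta_rot": [0, 0, 0], "grip": 0.075}
    - {"linear": [0, 0, 0], "delta_rot": [0, 0, 0], "grip": 0.08}
    - {"linear": [0, 0, -0.02], "delta_rot": [0, 0, 0], "grip": 0.08}
    - {"linear": [0, 0, -0.04], "delta_rot": [0, 0, 0], "grip": 0.08}
    - {"linear": [-0.04, 0, -0.04], "delta_rot": [0, 0, 0], "grip": 0.08}
    - {"linear": [0, 0, 0], "delta_rot": [0, 0, 0], "grip": 0.08}
    - {"linear": [0, 0, 0], "delta_rot": [0, 0, 0], "grip": 0.08}

```text
t: 27.55
tool_pos: [0.6272, 0.1535, 0.1113]
tool_rot: [2.262, 2.178, 0.004]
contact_force: [-0.5, -0.4, -0.5]
opening: 0.0799
grip_force: 0.0
```

Run:
```python
from m import *
near(628.5,189.3,45,80,r=38)
im,P,c=cloud("side"); save(im,"s2.png"); show(im,P,"grey",amin=80)
```

```text
near 4757 [628.4 189.3] ridge -2.1 h 63.4 len 54.6
grey [263 161] 210 ctr 624.7 179.7 size 34 59 ang 73.9 z 31.9 63.5
grey [282 272] 579 ctr 456.7 -196.4 size 63 61 ang 39.4 z 21.4 73.3
grey [293 376] 1277 ctr 349.7 -419.0 size 62 99 ang 89.6 z 4.6 40.1
```

View pics/s2.png

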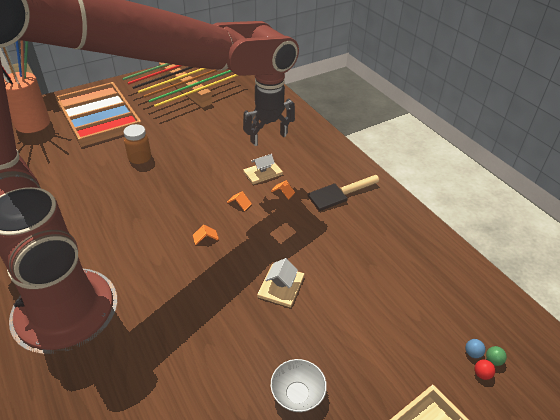

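The side view shows both stacks nested at (263,161) and (282,272), heights 63.4 and 73.2. Jar, bowl and paddle are unmoved and the gripper is clear. Handing in.

```bash
python3 -c "
from station import ctrl
print(ctrl.finish_job())"
```

```text
the job is handed in; nothing more can be done
None
```

All four rests are nested on their stands, each within about 1 mm of centre and at the right height by the wrist camera, with jar, bowl and paddle left in place, and the job is handed in at about 28 s; no verdict was returned.

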